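# Find the flanged bushing in the lidded tins

## Robot

A 6-joint arm with a two-finger parallel gripper is mounted at the origin on the work surface. World frame = base frame: x ahead of the robot, y to its left, z up, the work surface at z = 0. Lengths are in m, angles in rad, forces in N, time in s.
With the tool pointing down it reaches from about 0.275 to 0.725 m from the base axis. Payload 15.9 kg.
Tool frame: the origin (TCP) lies on the centre line of the jaws, within the pads' length; the fingertips stand 11 mm ahead of it and the grasp point (between the pads) lies 8 mm behind it (env.tcp_to_tips is the distance from the TCP to the fingertips, in m); z points along the fingers, y is the direction in which the jaws open and shut (so a half turn about z gives the same grasp; the last joint's range is limited). The gripper opens to 85 mm and grips with 20 to 120 N. Pads are 22 mm wide; open, the fingers measure 114 mm over their backs; the gripper's body (76 mm by 85 mm) begins 54 mm behind the grasp point. The pads swing forward as they close: fully open they stand 13 mm farther back than shut.
Start: joints at [-1.183, 0.213, -0.034, 1.323, 0, 1.571], TCP at [0.189, -0.463, 0.242] pointing down, gripper open.
Joint ranges: [-2.98, 2.98], [-0.74, 1.72], [-1.14, 1.35], [-2.1, 2.04], [-1.57, 1.44], [-3.14, 3.14]. Speed limits (rad/s): [1.89, 1.89, 2.39, 2.57, 3.14, 3.14].

## Interface

Orientations are given as a 3x3 rotation matrix whose columns are the frame's x, y, z axes.
In Python, from bench import env gives the robot as it stands.
- The arm moves only by the tool step_arm, never from a script. Its argument "steps" is text: rows parted by semicolons, each of 5 numbers parted by spaces: the shift along the world's x, y, z in m, then the turn about the world's z in rad, then the opening, from 0 (shut) to 1 (fully open). A call has 1 to 12 rows; each row is the pose to reach, as a shift and turn from the pose measured when the call began; what a row does not reach only later rows make up. A row lasts 1/8 s, in which the tool goes at most 62.5 mm and 10.7 degrees, less where a joint would pass 70% of its speed; a pose out of reach is approached as far as the arm can. A call with a gripper value outside its range is refused whole. The fingers move at their own pace and stop on an object; "newtons" is the grip in N (left out, the last holds). Time passes only in rows, so rows that repeat a pose let the fingers close. It gives the time, the measured TCP pose, the force and the opening at its end, in the units of the state.
- env.state(): the state, without advancing time (a new reading comes with each control period).
- env.get_image(name): name is "scene" or "top"; returns (picture, depth): 400x640x3 uint8, blue, green, red; 400x640 float32, m along the optical axis (not along the pixel's ray), 0 where there is no reading.
- env.camera_params(name): a dict with "fx", "fy", "cx", "cy" (pixels), "rvec" (rotation vector, rad) and "tvec" (3), from world to camera coordinates, as OpenCV has them. Camera axes: x right, y down, z forward; pixel columns grow to the right and rows downward; lengths in m; the calibration is good to about 2 mm. A picture is of the moment at which its call begins. camera_params takes no time and is no camera call.
- env.close_job(): hands the job in, once; it reports no verdict.
The state is a dict: "time_s": time; "joint_positions": joint angles; "joint_vel": joint speeds; "effort": joint torques, N m; "ee_pos": TCP position; "tool_rot": TCP orientation; "contact_force": force on the tool from outside, world axes, zero at the start; "ft_torque": the same for the moment, N m; "finger_gap": finger opening in m.
Only numpy, scipy, OpenCV 4.12 (cv2) and the standard library are available. Lean on these libraries where they do the work, as an engineer would, in place of code of your own. Each camera call takes 0.05 s, during which the arm holds its last target.

## Task

One of the three lidded tins on the plywood board holds a flanged steel bushing; the others hold a nut and a washer. Lift the lids off to find it, lay the lid of its tin flat on the bench with the knob up, and stand the bushing upright on its flange in the middle of the round steel press plate. Other lids that you lift may go back or stay off.

Things in the scene. Friction and masses are not known exactly. Their poses are not given: they have to be found in the camera images.
- rack: Fixed plywood board, 115 x 360 x 15 mm; origin under its centre, on the bench. Along its y, at -120, 0 and 120 mm, three identical tins: floor disc 96 mm wide, top 21 mm above the bench, with a 6 mm high collar (82 mm outer, 76 inner), each under an identical deep loose lid. The bushing stands in one; a hex nut (34 wide, 18 high) and a washer (44 wide, 6 thick) lie in the others.
- knob (a point): Mid-height of the black upright round knob (22 mm wide, 40 high) on the lid over the bushing; z up. Loose aluminium lid, an upturned cup 96 mm wide outside, 90 inside, 76 from rim to flat top, 0.08 to 0.17 kg. The point is 96 mm above the rim: 117 mm above the bench while on the tin, 96 when laid on the bench. Lifts straight off, no catch. The two other lids are alike.
- bush (a point): Centre, half-way up the axis, of the loose steel bushing: upright tube 28 mm wide, 60 tall, with a dark 18 mm bore and a flange 38 mm wide and 6 thick at its foot, 30 mm below this point; z up the axis. 0.13 to 0.25 kg. Stands on its tin's floor under the lid, up to 10 mm off the tin's centre, its top 81 mm above the bench.
- plate (a point): Centre of the top of the fixed round steel press plate, 100 mm wide, 15 thick, flat on the bench in front of the board, left or right, dark spot at its centre. A grey oil can (60 mm wide, 110 high) stands on the other side. Between them the bench is free from 370 to 480 mm ahead of the robot's axis and 120 mm to either side.
There are look-alikes about, which are no part of the job. Leave any green or purple look-alike of the part that bears knob alone. Of the things shaped like the part that bears plate, the bare steel one is meant.

How it is judged:
By the outcome, as a careful person would: the job done as asked, in the order asked, and still so for the second after the job is handed in, with the robot touching nothing.
It also fails if it takes over 64 s, if anything falls off the work surface, if the arm or the gripper's body presses on something with over 40 N, if the wrist force passes 120 N, or if a joint passes its speed limit or range.

## Working session

There is one attempt and no reset: what is moved stays moved. The work goes in short steps, Python scripts to look and compute and a tool call to move; the robot and the scene stay as the last step left them, time stands still between calls to the robot, and variables do not carry over. Pictures are saved under pics/ and viewed, and the job is handed in when it is done.

Besides the shell and the picture viewer there is one more tool, called after "Call:" by a JSON object that holds its "fn" and its "kwargs". step_arm: Moves the arm, as the interface text tells. Its arguments: {"type":"object","properties":{"steps":{"type":"string"},"newtons":{"type":"number"}},"required":["steps"]}

```bash
mkdir -p pics
cat > h.py <<'E'
import numpy as np,cv2
from bench import env
def grab(n):
    im,d=env.get_image(n); p=env.camera_params(n)
    R=cv2.Rodrigues(np.array(p['rvec'],float))[0]; t=np.array(p['tvec'],float).ravel()
    v,u=np.mgrid[0:d.shape[0],0:d.shape[1]]
    c=np.stack([(u-p['cx'])/p['fx']*d,(v-p['cy'])/p['fy']*d,d],-1)
    w=(c-t)@R; w[d==0]=np.nan
    return im,d,w
E
python3 - <<'E'
from h import *
for n in('top','scene'):
    im,d,w=grab(n); cv2.imwrite(f'pics/{n}0.png',im); np.save(f'pics/{n}0.npy',w)
print(env.state(),env.tcp_to_tips)
E
```

```text
{'time_s': 0.1, 'joint_positions': array([-1.18298983e+00,  2.13318842e-01, -3.49698526e-02,  1.32349822e+00,
       -3.29003294e-07,  1.57078390e+00]), 'joint_vel': array([-3.91763500e-04,  1.06066617e-04,  3.27497064e-03,  7.64447612e-05,
        1.87739053e-04, -1.39858780e-03]), 'effort': array([ 1.97718138e-03, -6.87244606e+01,  4.87807417e+01,  1.21503230e-02,
        2.56334833e-04, -9.30857844e-07]), 'ee_pos': array([ 0.18897117, -0.46260582,  0.24187021]), 'tool_rot': array([[ 9.25736078e-01,  3.78170032e-01, -3.74905425e-04],
       [ 3.78170218e-01, -9.25735624e-01,  9.16906654e-04],
       [-3.16688847e-07, -9.90591637e-04, -9.99999509e-01]]), 'contact_force': array([-0.82476788,  0.44072122,  1.01231185]), 'ft_torque': array([-0.02537468,  0.01757259,  0.00663846]), 'finger_gap': 0.08568555635016002} 0.011
```

View pics/top0.png

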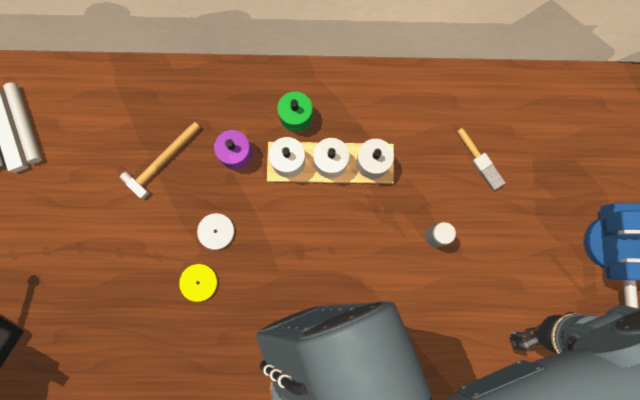

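View pics/scene0.png

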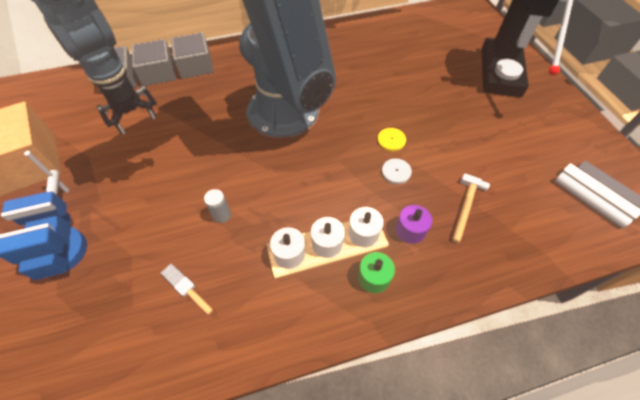

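Top view: the three lids are at about (287,157), (331,158) and (375,159), the steel plate at (215,231), and the oil can at (442,234). The look-alikes are the yellow plate at (198,282) and the purple and green lids at (232,149) and (295,110). Next I measure positions.

Run:
```python
from h import *
for n in('top','scene'):
    w=np.load(f'pics/{n}0.npy'); im=cv2.imread(f'pics/{n}0.png').astype(int)
    x,y,z=w[...,0],w[...,1],w[...,2]
    reg=(x>.25)&(x<.85)&(abs(y)<.45)
    for lo,hi,nm in((.085,.107,'lidtop'),(.115,.145,'knobtop'),(.108,.135,'knobbody'),(.011,.02,'plate/board'),):
        m=(reg&(z>lo)&(z<hi)).astype(np.uint8)
        N,L,S,C=cv2.connectedComponentsWithStats(m)
        for i in range(1,N):
            if S[i,4]<8: continue
            p=w[L==i]; (c,r)=cv2.minEnclosingCircle(p[:,:2].astype(np.float32))
            print(n,nm,C[i].round(),S[i,4],'circ',np.round(c,4),round(r,4),'med',np.round(np.median(p,0),4),'col',im[L==i].mean(0).round())
```

```text
top lidtop [294. 108.] 21 circ [0.753  0.0963] 0.0099 med [0.7487 0.0947 0.0959] col [31. 50. 31.]
top lidtop [286. 155.] 914 circ [0.6193 0.1133] 0.0484 med [0.616  0.1125 0.0958] col [225. 237. 241.]
top lidtop [331. 155.] 914 circ [ 0.6193 -0.0064] 0.0489 med [ 0.6158 -0.0061  0.0956] col [220. 234. 240.]
top lidtop [375. 156.] 911 circ [ 0.6189 -0.1271] 0.0492 med [ 0.6156 -0.1239  0.0956] col [211. 228. 236.]
top lidtop [231. 147.] 20 circ [0.6405 0.2641] 0.0102 med [0.6347 0.2603 0.0998] col [49. 34. 50.]
top lidtop [438. 236.] 106 circ [ 0.4128 -0.3022] 0.0297 med [ 0.3966 -0.2868  0.099 ] col [139. 153. 161.]
top lidtop [440. 227.] 14 circ [ 0.4261 -0.2924] 0.0117 med [ 0.4288 -0.2926  0.1058] col [221. 237. 244.]
top lidtop [444. 234.] 18 circ [ 0.4095 -0.3081] 0.0124 med [ 0.4121 -0.3027  0.1049] col [223. 238. 244.]
top lidtop [449. 236.] 8 circ [ 0.4031 -0.3156] 0.0041 med [ 0.4057 -0.3178  0.1063] col [224. 239. 245.]
top knobtop [292. 102.] 16 circ [0.757  0.0948] 0.0104 med [0.7577 0.0993 0.116 ] col [55. 76. 61.]
top knobtop [230. 142.] 14 circ [0.6438 0.2606] 0.0061 
[... 4403 characters left out ...]
 0.2322 0.016 ] col [110.  72. 119.]
scene plate/board [454. 232.] 12 circ [0.6974 0.3839] 0.0159 med [0.6962 0.3842 0.0172] col [ 77. 117. 166.]
scene plate/board [455. 240.] 14 circ [0.7219 0.3766] 0.011 med [0.7217 0.3725 0.0167] col [ 82. 125. 178.]
scene plate/board [184. 277.] 15 circ [ 0.6054 -0.4423] 0.0144 med [ 0.6021 -0.4446  0.0183] col [212. 221. 235.]
scene plate/board [198. 299.] 184 circ [ 0.6743 -0.4073] 0.0562 med [ 0.6789 -0.4122  0.0178] col [139. 199. 240.]
scene plate/board [368. 289.] 13 circ [0.7893 0.06  ] 0.0146 med [0.7924 0.0599 0.0147] col [ 58. 112.  84.]
scene plate/board [378. 291.] 10 circ [0.8036 0.0867] 0.0118 med [0.8047 0.0846 0.0149] col [ 62. 123.  87.]
```

Call:
{"fn": "step_arm", "kwargs": {"steps": "0.05 0.04 0 0.15 1; 0.1 0.08 0 0.3 1; 0.14 0.11 0 0.45 1; 0.19 0.145 0 0.6 1; 0.235 0.18 0 0.75 1; 0.28 0.215 0 0.9 1; 0.33 0.25 0 1.05 1; 0.38 0.295 0 1.183 1; 0.4305 0.335 0 1.183 1; 0.4305 0.335 -0.04 1.183 1; 0.4305 0.335 -0.06 1.183 1; 0.4305 0.335 -0.06 1.183 1", "newtons": 40}}

```text
time_s: 1.6
ee_pos: [0.6185, -0.1272, 0.1801]
tool_rot: [[-0.0, 1.0, -0.004], [1.0, 0.0, 0.001], [0.001, -0.004, -1.0]]
contact_force: [0.1, 0.4, 0.9]
finger_gap: 0.0855
```

Call:
{"fn": "step_arm", "kwargs": {"steps": "0.001 0 -0.03 0 1; 0.001 0 -0.055 0 1; 0.001 0 -0.064 0 1; 0.001 0 -0.064 0 0.6; 0.001 0 -0.064 0 0.3; 0.001 0 -0.064 0 0.1; 0.001 0 -0.064 0 0.1; 0.001 0 -0.064 0 0.1; 0.001 0 -0.064 0 0.1"}}

```text
time_s: 2.72
ee_pos: [0.6197, -0.1273, 0.1168]
tool_rot: [[-0.0, 1.0, -0.004], [1.0, 0.0, 0.0], [0.0, -0.004, -1.0]]
contact_force: [-1.4, -0.2, 6.3]
finger_gap: 0.0207
```

Call:
{"fn": "step_arm", "kwargs": {"steps": "0 0 0.01 0 0.05; 0 0 0.03 0 0.05; 0 0 0.055 0 0.05; 0 0 0.08 0 0.05; 0 0 0.1 0 0.05; -0.03 0 0.1 0 0.05; -0.06 0 0.1 0 0.05; -0.09 0 0.1 0 0.05; -0.12 0 0.1 0 0.05; -0.12 0 0.1 0 0.05"}}

```text
time_s: 3.98
ee_pos: [0.4984, -0.1273, 0.2178]
tool_rot: [[0.0, 1.0, -0.003], [1.0, -0.0, 0.0], [0.0, -0.003, -1.0]]
contact_force: [0.4, -0.6, -0.6]
finger_gap: 0.0209
```

Run:
```python
from h import *
im,d,w=grab('scene'); cv2.imwrite('pics/s1.png',cv2.resize(im[180:300,220:440],None,fx=3,fy=3)); np.save('pics/s1.npy',w)
```

```text
(no output)
```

View pics/s1.png

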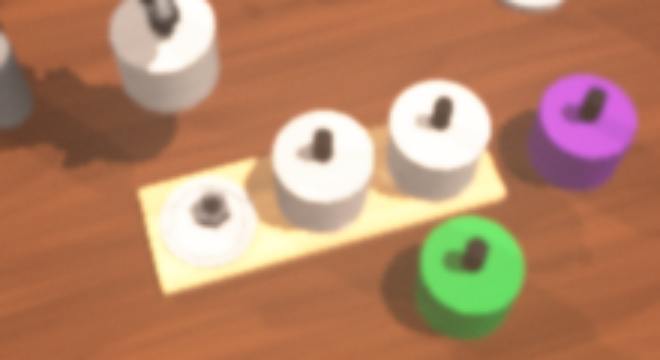

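The crop shows the nut in the uncovered right-hand tin (crop pixel 210,208), so this is the wrong one. I'll put its lid back.

Call:
{"fn": "step_arm", "kwargs": {"steps": "0.03 0 0 0 0.05; 0.06 0 0 0 0.05; 0.09 0 0 0 0.05; 0.1213 0 0 0 0.05; 0.1213 0 0 0 0.05; 0.1213 0 -0.03 0 0.05; 0.1213 0 -0.06 0 0.05; 0.1213 0 -0.08 0 0.05; 0.1213 0 -0.09 0 0.05; 0.1213 0 -0.096 0 0.05; 0.1213 0 -0.1 0 0.05; 0.1213 0 -0.1 0 0.05"}}

```text
time_s: 5.52
ee_pos: [0.6209, -0.1274, 0.1179]
tool_rot: [[0.0, 1.0, -0.002], [1.0, -0.0, 0.0], [0.0, -0.002, -1.0]]
contact_force: [1.0, -0.2, -0.8]
finger_gap: 0.0207
```

Call:
{"fn": "step_arm", "kwargs": {"steps": "0 0 -0.001 0 0.05; 0 0 -0.001 0 0.5; 0 0 -0.001 0 1; 0 0 -0.001 0 1; 0 0 -0.001 0 1; 0 0 -0.001 0 1; -0.001 0 0.03 0 1; -0.001 0 0.065 0 1; -0.001 0.06 0.065 0 1; -0.001 0.12 0.065 0 1; -0.001 0.12 0.03 0 1; -0.001 0.12 0.02 0 1"}}

```text
time_s: 7.02
ee_pos: [0.6189, -0.0069, 0.1363]
tool_rot: [[-0.001, 1.0, -0.005], [1.0, 0.001, 0.0], [0.0, -0.005, -1.0]]
contact_force: [-0.0, 0.3, -0.6]
finger_gap: 0.0853
```

Call:
{"fn": "step_arm", "kwargs": {"steps": "0 0 -0.01 0 1; 0 0 -0.022 0 1; 0 0 -0.022 0 0.6; 0 0 -0.022 0 0.3; 0 0 -0.022 0 0.1; 0 0 -0.022 0 0.1; 0 0 -0.022 0 0.1; 0 0 -0.022 0 0.1"}}

```text
time_s: 8.02
ee_pos: [0.6192, -0.0069, 0.1149]
tool_rot: [[-0.001, 1.0, -0.004], [1.0, 0.001, -0.0], [-0.0, -0.004, -1.0]]
contact_force: [-1.8, 0.1, 6.1]
finger_gap: 0.0208
```

Call:
{"fn": "step_arm", "kwargs": {"steps": "0 0 0.01 0 0.05; 0 0 0.03 0 0.05; 0 0 0.055 0 0.05; 0 0 0.08 0 0.05; 0 0 0.1 0 0.05; -0.03 0 0.1 0 0.05; -0.06 0 0.1 0 0.05; -0.09 0 0.1 0 0.05; -0.12 0 0.1 0 0.05; -0.12 0 0.1 0 0.05"}}

```text
time_s: 9.28
ee_pos: [0.4979, -0.0069, 0.2159]
tool_rot: [[-0.001, 1.0, -0.003], [1.0, 0.001, -0.0], [-0.0, -0.003, -1.0]]
contact_force: [0.7, 0.3, -1.0]
finger_gap: 0.0213
```

Run:
```python
from h import *
im,d,w=grab('scene'); cv2.imwrite('pics/s2.png',cv2.resize(im[180:300,220:440],None,fx=3,fy=3)); np.save('pics/s2.npy',w)
im,d,w=grab('top'); cv2.imwrite('pics/t2.png',im); np.save('pics/t2.npy',w)
```

```text
(no output)
```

View pics/s2.png

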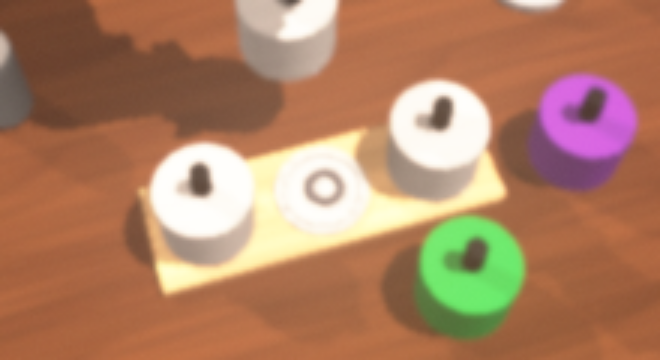

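The middle tin holds the flat washer (crop pixel 324,187), and lid C is seated again. The bushing must be in the left tin at y≈0.112. I'll put lid B back.

Call:
{"fn": "step_arm", "kwargs": {"steps": "0.03 0 0 0 0.05; 0.06 0 0 0 0.05; 0.09 0 0 0 0.05; 0.1208 0 0 0 0.05; 0.1208 0 0 0 0.05; 0.1208 0 -0.03 0 0.05; 0.1208 0 -0.06 0 0.05; 0.1208 0 -0.08 0 0.05; 0.1208 0 -0.09 0 0.05; 0.1208 0 -0.097 0 0.05; 0.1208 0 -0.101 0 0.05; 0.1208 0 -0.101 0 0.05"}}

```text
time_s: 10.88
ee_pos: [0.6207, -0.0069, 0.1151]
tool_rot: [[-0.001, 1.0, -0.002], [1.0, 0.001, -0.0], [-0.0, -0.002, -1.0]]
contact_force: [-0.1, 0.7, -1.0]
finger_gap: 0.021
```

Call:
{"fn": "step_arm", "kwargs": {"steps": "0 0 -0.001 0 0.05; 0 0 -0.001 0 0.5; 0 0 -0.001 0 1; 0 0 -0.001 0 1; 0 0 -0.001 0 1; 0 0 -0.001 0 1; 0 0 0.03 0 1; 0 0 0.065 0 1; 0 0.06 0.065 0 1; 0 0.119 0.065 0 1; 0 0.119 0.03 0 1; 0 0.119 0.02 0 1"}}

```text
time_s: 12.38
ee_pos: [0.6196, 0.1124, 0.1333]
tool_rot: [[-0.002, 1.0, -0.005], [1.0, 0.002, -0.001], [-0.001, -0.005, -1.0]]
contact_force: [-0.5, -0.5, -0.6]
finger_gap: 0.0854
```

Call:
{"fn": "step_arm", "kwargs": {"steps": "0 0 -0.01 0 1; 0 0 -0.02 0 1; 0 0 -0.02 0 0.6; 0 0 -0.02 0 0.3; 0 0 -0.02 0 0.1; 0 0 -0.02 0 0.1; 0 0 -0.02 0 0.1; 0 0 -0.02 0 0.1"}}

```text
time_s: 13.38
ee_pos: [0.6197, 0.1124, 0.1137]
tool_rot: [[-0.002, 1.0, -0.004], [1.0, 0.002, -0.001], [-0.001, -0.004, -1.0]]
contact_force: [-2.7, 0.0, 5.5]
finger_gap: 0.0212
```

Call:
{"fn": "step_arm", "kwargs": {"steps": "0 0 0.01 0 0.05; 0 0 0.03 0 0.05; 0 0 0.055 0 0.05; 0 0 0.08 0 0.05; 0 0 0.1 0 0.05; -0.03 0 0.1 0 0.05; -0.07 0 0.1 0 0.05; -0.11 0 0.1 0 0.05; -0.15 -0.03 0.1 0 0.05; -0.19 -0.07 0.1 0 0.05; -0.195 -0.11 0.1 0 0.05; -0.195 -0.11 0.08 0 0.05"}}

```text
time_s: 14.88
ee_pos: [0.4251, 0.0005, 0.1953]
tool_rot: [[0.001, 1.0, -0.001], [1.0, -0.001, -0.001], [-0.001, -0.001, -1.0]]
contact_force: [0.5, 0.6, -1.3]
finger_gap: 0.0206
```

Run:
```python
from h import *
im,d,w=grab('scene'); cv2.imwrite('pics/s3.png',cv2.resize(im[120:300,200:460],None,fx=3,fy=3)); np.save('pics/s3.npy',w)
im,d,w2=grab('top'); cv2.imwrite('pics/t3.png',im); np.save('pics/t3.npy',w2)
for n,w in(('s',w),('t',w2)):
    x,y,z=w[...,0],w[...,1],w[...,2]
    for lo,hi in((.074,.09),(.04,.074),(.024,.04)):
        m=(x>.56)&(x<.68)&(y>.06)&(y<.17)&(z>lo)&(z<hi)
        if m.sum()<4: print(n,lo,'none');continue
        p=w[m]; print(n,lo,m.sum(),cv2.minEnclosingCircle(p[:,:2].astype(np.float32)),p.mean(0).round(4),p[:,2].max())
print(env.state()['ee_pos'])
```

```text
s 0.074 72 ((0.6225680708885193, 0.11101406812667847), 0.014079371467232704) [0.6236 0.1099 0.0812] 0.0863258745488702
s 0.04 47 ((0.6243298053741455, 0.10961548984050751), 0.013530896976590157) [0.6314 0.106  0.0572] 0.07350542961789049
s 0.024 183 ((0.6204611659049988, 0.11016871780157089), 0.047592099756002426) [0.6257 0.1083 0.0273] 0.03957793229588005
t 0.074 83 ((0.6215803027153015, 0.11336901038885117), 0.01443253643810749) [0.6214 0.1132 0.0803] 0.08550918217788746
t 0.04 21 ((0.6166415810585022, 0.11346273124217987), 0.012312488630414009) [0.6106 0.1132 0.0588] 0.07320206584676084
t 0.024 81 ((0.6183501482009888, 0.11801880598068237), 0.045563049614429474) [0.62   0.1285 0.0277] 0.039412987355881945
[0.4239024  0.00193415 0.1930411 ]
```

View pics/s3.png

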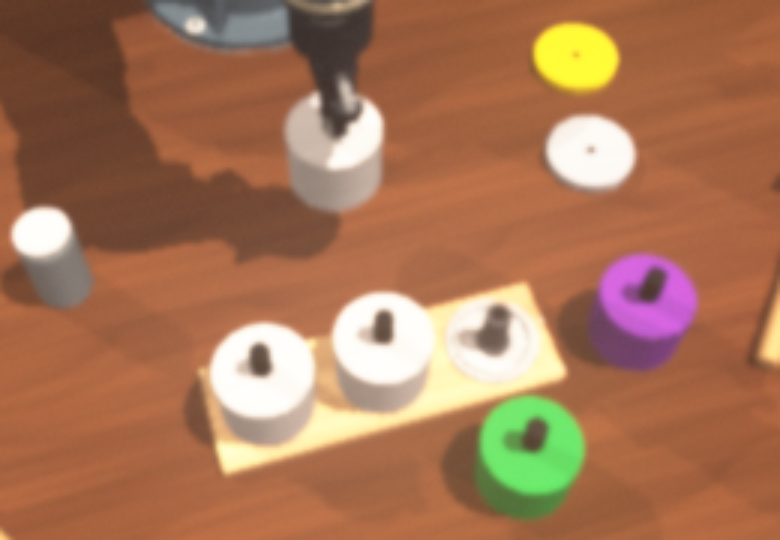

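View pics/t3.png

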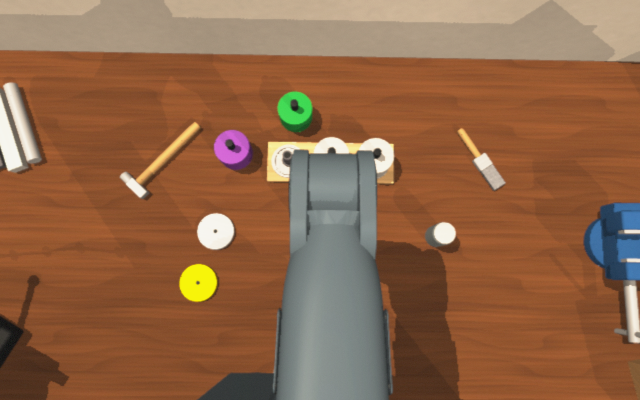

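The scene view shows the bushing standing in the left tin (crop pixel 495,325), at about (0.622, 0.112). The free bench below the held lid is clear, so I lower the lid there.

Call:
{"fn": "step_arm", "kwargs": {"steps": "0.001 -0.002 -0.03 0 0.05; 0.001 -0.002 -0.06 0 0.05; 0.001 -0.002 -0.08 0 0.05; 0.001 -0.002 -0.09 0 0.05; 0.001 -0.002 -0.096 0 0.05; 0.001 -0.002 -0.098 0 0.05; 0.001 -0.002 -0.1 0 0.05; 0.001 -0.002 -0.1 0 0.05"}}

```text
time_s: 15.98
ee_pos: [0.4251, -0.0001, 0.0933]
tool_rot: [[-0.001, 1.0, -0.005], [1.0, 0.001, -0.001], [-0.001, -0.005, -1.0]]
contact_force: [-0.1, -0.1, -1.0]
finger_gap: 0.0211
```

Call:
{"fn": "step_arm", "kwargs": {"steps": "0 0 -0.001 0 0.05; 0 0 -0.002 0 0.05; 0 0 -0.002 0 0.05"}}

```text
time_s: 16.35
ee_pos: [0.4251, -0.0001, 0.0925]
tool_rot: [[-0.001, 1.0, -0.004], [1.0, 0.001, -0.001], [-0.001, -0.004, -1.0]]
contact_force: [-12.6, 0.1, 29.4]
finger_gap: 0.0209
```

Contact reached. I release, rise and go to above the bushing.

Call:
{"fn": "step_arm", "kwargs": {"steps": "0 0 0 0 0.3; 0 0 0 0 0.7; 0 0 0 0 1; 0 0 0 0 1; 0 0 0 0 1; 0 0 0.03 0 1; 0 0 0.08 0 1; 0 0 0.1 0 1; 0.04 0.03 0.1 0 1; 0.09 0.06 0.1 0 1; 0.14 0.09 0.1 0 1; 0.18 0.112 0.1 0 1"}}

```text
time_s: 17.85
ee_pos: [0.6066, 0.1133, 0.192]
tool_rot: [[-0.001, 1.0, -0.004], [1.0, 0.001, -0.001], [-0.001, -0.004, -1.0]]
contact_force: [0.5, -0.1, 0.9]
finger_gap: 0.0857
```

Call:
{"fn": "step_arm", "kwargs": {"steps": "0.016 0 0 0 1; 0.016 0 0 0 1"}}

```text
time_s: 18.1
ee_pos: [0.6231, 0.1135, 0.191]
tool_rot: [[-0.001, 1.0, -0.005], [1.0, 0.001, -0.001], [-0.001, -0.005, -1.0]]
contact_force: [-0.5, 0.2, 0.2]
finger_gap: 0.0855
```

Call:
{"fn": "step_arm", "kwargs": {"steps": "-0.001 -0.001 -0.05 0 1; -0.001 -0.001 -0.09 0 1; -0.001 -0.001 -0.12 0 1; -0.001 -0.001 -0.135 0 1; -0.001 -0.001 -0.135 0 1; -0.001 -0.001 -0.135 0 0.6; -0.001 -0.001 -0.135 0 0.3; -0.001 -0.001 -0.135 0 0.1; -0.001 -0.001 -0.135 0 0.1; -0.001 -0.001 -0.135 0 0.1; -0.001 -0.001 -0.135 0 0.1"}}

```text
time_s: 19.48
ee_pos: [0.6224, 0.1126, 0.0566]
tool_rot: [[-0.002, 1.0, -0.005], [1.0, 0.002, -0.001], [-0.001, -0.005, -1.0]]
contact_force: [-1.3, -0.0, 6.3]
finger_gap: 0.0268
```

Call:
{"fn": "step_arm", "kwargs": {"steps": "0 0 0.01 0 0; 0 0 0.04 0 0; 0 0 0.08 0 0; 0 0 0.1 0 0; -0.03 0.03 0.1 0 0; -0.065 0.063 0.1 0 0; -0.1 0.097 0.1 0 0; -0.135 0.13 0.1 0 0; -0.17 0.163 0.1 0 0; -0.204 0.197 0.08 0 0; -0.204 0.197 0.06 0 0; -0.204 0.197 0.06 0 0"}}

```text
time_s: 20.98
ee_pos: [0.4176, 0.3094, 0.1162]
tool_rot: [[-0.002, 1.0, -0.006], [1.0, 0.002, -0.002], [-0.002, -0.006, -1.0]]
contact_force: [0.1, 0.0, -0.6]
finger_gap: 0.0272
```

Run:
```python
from h import *
im,d,w=grab('scene'); cv2.imwrite('pics/s4.png',cv2.resize(im[100:260,260:460],None,fx=3,fy=3)); np.save('pics/s4.npy',w)
im2,d,w2=grab('top'); cv2.imwrite('pics/t4.png',im2); np.save('pics/t4.npy',w2)
for n,w in(('s',w),('t',w2)):
    x,y,z=w[...,0],w[...,1],w[...,2]
    for lo,hi in((.02,.1),(.078,.092),(.092,.12)):
        m=(x>.36)&(x<.48)&(y>.25)&(y<.37)&(z>lo)&(z<hi)
        if m.sum()<4: print(n,lo,'none');continue
        p=w[m]; print(n,lo,m.sum(),cv2.minEnclosingCircle(p[:,:2].astype(np.float32)),p.mean(0).round(4),p.min(0).round(4),p.max(0).round(4))
    m=(x>.34)&(x<.5)&(abs(y)<.08)&(z>.06)&(z<.086); p=w[m]
    if m.sum()>5:print('lid',m.sum(),cv2.minEnclosingCircle(p[:,:2].astype(np.float32)),np.median(p[:,2]))
print(env.state()['ee_pos'])
```

```text
s 0.02 64 ((0.42740464210510254, 0.3128569424152374), 0.04692111909389496) [0.4245 0.3017 0.0793] [0.3808 0.2749 0.0201] [0.4548 0.351  0.0999]
s 0.078 44 ((0.41922909021377563, 0.30498507618904114), 0.019398292526602745) [0.4249 0.3014 0.0869] [0.4011 0.2883 0.0805] [0.4366 0.3236 0.092 ]
s 0.092 44 ((0.41724109649658203, 0.30688273906707764), 0.026594405993819237) [0.4252 0.2991 0.1086] [0.3911 0.2939 0.0941] [0.4434 0.3113 0.1194]
lid 577 ((0.42570915818214417, -0.0020100476685911417), 0.04923573508858681) 0.07681626433088463
t 0.02 46 ((0.4319761395454407, 0.29504311084747314), 0.035404447466135025) [0.4218 0.2961 0.0739] [0.3972 0.2646 0.02  ] [0.4634 0.3136 0.0993]
t 0.078 34 ((0.419742226600647, 0.3022703528404236), 0.015140635892748833) [0.4201 0.2972 0.086 ] [0.4054 0.292  0.08  ] [0.4344 0.3067 0.0914]
t 0.092 18 ((0.4238460063934326, 0.3000100255012512), 0.014766919426620007) [0.4213 0.298  0.1081] [0.4092 0.2959 0.0932] [0.4385 0.302  0.1173]
lid 951 ((0.4253206253051758, 0.000988142448477447), 0.048052817583084106) 0.07475419179273084
[0.41889892 0.30947855 0.11749342]
```

View pics/s4.png

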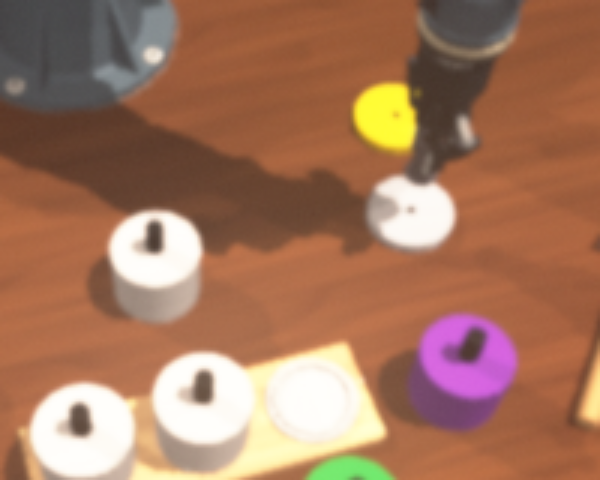

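View pics/t4.png

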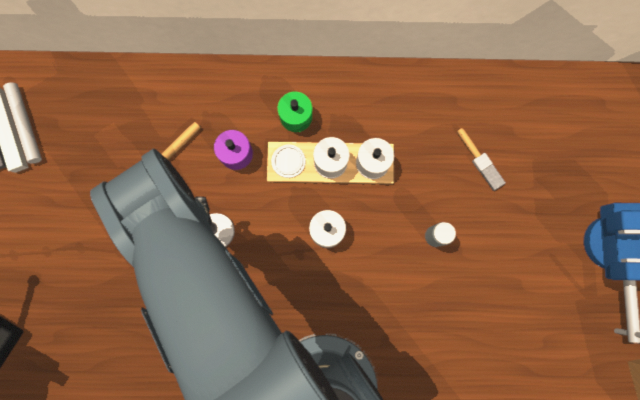

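Lid B's and C's tins are closed and the bushing's lid lies flat on the bench (top view pixel 328,229). The bushing is over the steel plate to within about 2 mm. I lower it.

Call:
{"fn": "step_arm", "kwargs": {"steps": "-0.001 0.001 -0.025 0 0; -0.001 0.001 -0.045 0 0; -0.001 0.001 -0.055 0 0; -0.001 0.001 -0.061 0 0; -0.001 0.001 -0.064 0 0; -0.001 0.001 -0.066 0 0; -0.001 0.001 -0.066 0 0"}}

```text
time_s: 21.95
ee_pos: [0.418, 0.3106, 0.0517]
tool_rot: [[-0.001, 1.0, -0.004], [1.0, 0.001, -0.0], [-0.0, -0.004, -1.0]]
contact_force: [-0.6, 0.4, -0.8]
finger_gap: 0.0267
```

Call:
{"fn": "step_arm", "kwargs": {"steps": "0 0 -0.001 0 0; 0 0 -0.001 0 0; 0 0 -0.001 0 0"}}

```text
time_s: 22.32
ee_pos: [0.4181, 0.3106, 0.0508]
tool_rot: [[-0.001, 1.0, -0.004], [1.0, 0.001, -0.0], [-0.0, -0.004, -1.0]]
contact_force: [0.2, -0.4, -1.2]
finger_gap: 0.0271
```

Call:
{"fn": "step_arm", "kwargs": {"steps": "0 0 -0.001 0 0; 0 0 -0.001 0 0"}}

```text
time_s: 22.58
ee_pos: [0.4181, 0.3107, 0.0505]
tool_rot: [[-0.001, 1.0, -0.003], [1.0, 0.001, 0.0], [0.0, -0.003, -1.0]]
contact_force: [-4.2, -2.1, 14.6]
finger_gap: 0.0268
```

Contact with the plate. I release, go straight up, then clear of the view.

Call:
{"fn": "step_arm", "kwargs": {"steps": "0 0 0 0 0.4; 0 0 0 0 0.7; 0 0 0 0 1; 0 0 0 0 1; 0 0 0 0 1; 0 0 0 0 1; 0 0 0.03 0 1; 0 0 0.07 0 1; 0 0 0.12 0 1; 0 0 0.17 0 1; 0 0 0.2 0 1; 0 0 0.2 0 1"}}

```text
time_s: 24.08
ee_pos: [0.419, 0.3114, 0.2527]
tool_rot: [[-0.001, 1.0, -0.0], [1.0, 0.001, 0.003], [0.003, -0.0, -1.0]]
contact_force: [-0.2, -0.3, -0.1]
finger_gap: 0.0855
```

Call:
{"fn": "step_arm", "kwargs": {"steps": "0 -0.06 0 0 1; 0 -0.12 0 0 1; 0 -0.18 0 0 1; 0 -0.24 0 0 1; 0 -0.3 0 0 1; 0 -0.36 0 0 1; 0 -0.42 0 0 1; 0 -0.48 0 0 1; 0 -0.48 0 0 1; 0 -0.48 0 0 1"}}

```text
time_s: 25.32
ee_pos: [0.4186, -0.1684, 0.2519]
tool_rot: [[-0.0, 1.0, -0.001], [1.0, 0.0, 0.003], [0.003, -0.001, -1.0]]
contact_force: [-0.0, -0.0, -0.5]
finger_gap: 0.0856
```

Run:
```python
from h import *
im,d,w=grab('scene'); cv2.imwrite('pics/s5.png',cv2.resize(im[100:300,220:460],None,fx=3,fy=3))
im2,d,w2=grab('top'); cv2.imwrite('pics/t5.png',cv2.resize(im2[90:310,160:460],None,fx=2.5,fy=2.5))
for n,w in(('s',w),('t',w2)):
    x,y,z=w[...,0],w[...,1],w[...,2]
    for nm,a,lo,hi in(('bushtop',(.36,.48,.25,.37),.068,.085),('flange',(.36,.48,.25,.37),.0195,.03),('plate',(.34,.49,.23,.38),.01,.0185),('lid',(.34,.5,-.1,.1),.068,.083),('knob',(.34,.5,-.1,.1),.108,.125),('A tin',(.56,.68,.06,.17),.0,.2)):
        m=(x>a[0])&(x<a[1])&(y>a[2])&(y<a[3])&(z>lo)&(z<hi)
        if m.sum()<4: print(n,nm,'none');continue
        p=w[m]; print(n,nm,m.sum(),cv2.minEnclosingCircle(p[:,:2].astype(np.float32)),np.median(p,0).round(4),p[:,2].std().round(4))
print(env.state()['ee_pos'],env.state()['time_s'])
```

```text
s bushtop 52 ((0.4200291037559509, 0.3093295693397522), 0.014982580207288265) [0.4219 0.3075 0.0758] 0.0026
s flange 52 ((0.4250372350215912, 0.3017740845680237), 0.047304220497608185) [0.4275 0.299  0.0215] 0.0026
s plate 368 ((0.41873496770858765, 0.30737632513046265), 0.051453281193971634) [0.4286 0.2992 0.0156] 0.0018
s lid 542 ((0.42638954520225525, -0.0008533862419426441), 0.04958800971508026) [ 0.4337 -0.0063  0.0768] 0.0023
s knob 40 ((0.42567217350006104, -0.0008516758680343628), 0.011461438611149788) [ 0.4279 -0.0025  0.1161] 0.003
s A tin 1216 ((0.6209040284156799, 0.11511938273906708), 0.07838530838489532) [0.6281 0.1132 0.0199] 0.0052
t bushtop 84 ((0.4183865785598755, 0.31089848279953003), 0.013830629177391529) [0.4179 0.3107 0.0737] 0.0026
t flange 47 ((0.41638556122779846, 0.30590108036994934), 0.045270975679159164) [0.4108 0.3005 0.0212] 0.0024
t plate 728 ((0.41794919967651367, 0.31082701683044434), 0.050720274448394775) [0.4161 0.3081 0.014 ] 0.0022
t lid 938 ((0.4250858724117279, 0.0007596778450533748), 0.048020705580711365) [0.424  0.0008 0.0748] 0.0025
t knob 53 ((0.42509725689888, 0.0009700453374534845), 0.01062424574047327) [0.425  0.0011 0.114 ] 0.0026
t A tin 1545 ((0.618510901927948, 0.11480712890625), 0.07840677350759506) [0.6154 0.1146 0.0174] 0.005
[ 0.41891074 -0.16756824  0.25237407] 25.425
```

View pics/s5.png

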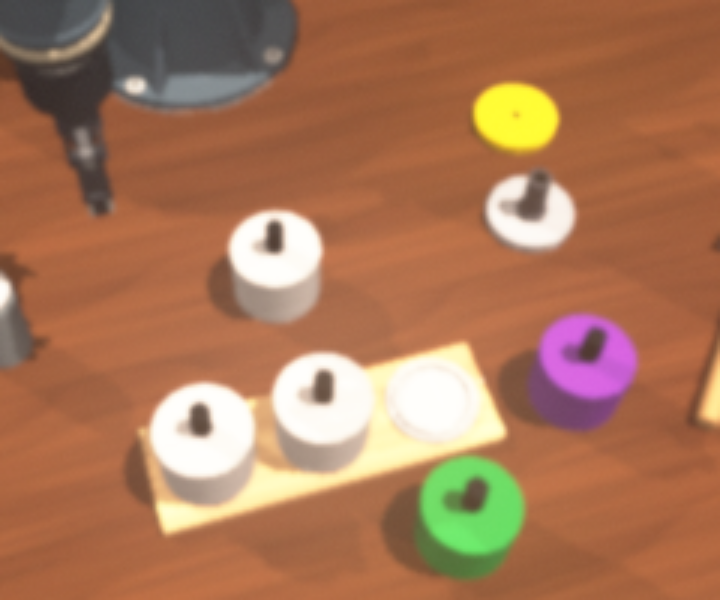

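View pics/t5.png

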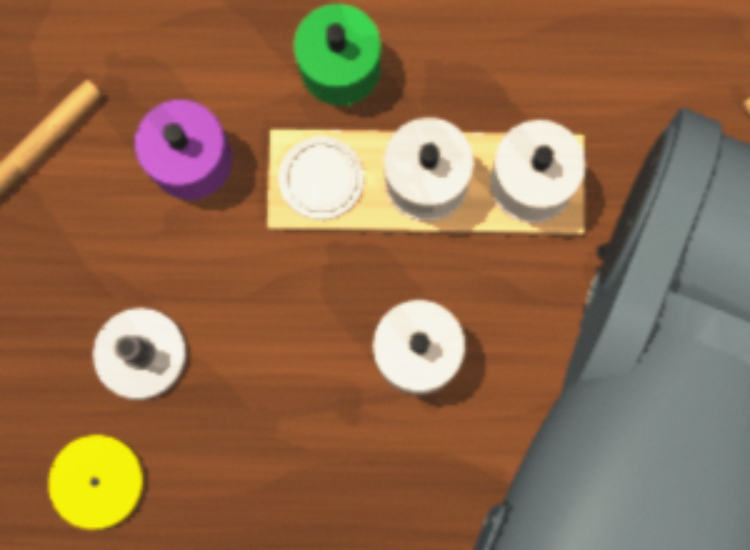

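The bushing stands upright and within about 2 mm of the plate's centre (scene crop pixel 535,195). Its lid is flat on the bench with the knob up (275,260). I hand the job in.

```bash
python3 -c "
from bench import env
print(env.close_job())"
```

```text
the job is handed in; nothing more can be done
None
```

The bushing now stands upright on its flange in the middle of the bare steel plate, and its lid lies flat on the bench with the knob up. I handed the job in at about 25 s of the 64 s allowed.

- **Finding it:** I lifted the right lid (nut) and the middle lid (washer) and put both back. The bushing was in the left tin.
- **Bushing position:** Its top measured 74–76 mm above the bench (75 expected). Its centre was within about 0.5 mm of the plate's by the top camera and about 2 mm by the scene camera; the cameras differ by about their calibration tolerance.
- **Lid position:** It lies at about (0.425, 0.000), with its top measured 75–77 mm above the bench (76 expected).
- **Forces:** The largest reading was about 32 N, when the held lid touched the bench. This is under the 40 N and 120 N limits, but forces were only read at the end of each move call.

No check failed, and the arm was clear of everything at the end.

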